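Prop the medicine tin's lid open

ROBOT

A 6-joint arm with a two-finger parallel gripper is mounted at the origin on the work surface. World frame = base frame: x ahead of the robot, y to its left, z up, the work surface at z = 0. Lengths are in m, angles in degrees, forces in N, time in s.
With the tool pointing down it reaches from about 0.35 to 0.925 m from the base axis. Payload 6.4 kg.
Tool frame: the origin (TCP) lies midway between the tips of the shut fingers; the grasp point (between the pads) lies 19 mm behind it; z points along the fingers, y is the line along which they close (so a half turn about z gives the same grasp; the last joint's range is limited). The gripper opens to 94 mm and grips with 3 to 60 N. Pads are 16 mm wide; open, the fingers measure 119 mm over their backs; the gripper's body (75 mm by 177 mm) begins 78 mm behind the grasp point.
Start: joints at [56.545, 14.043, 89.255, -0, 76.702, -9.975], TCP at [0.259, 0.596, 0.205] pointing down, gripper open.
Joint ranges: [-179.41, 179.41], [-58.25, 129.5], [7.25, 145.43], [-54.29, 234.29], [11.92, 165.04], [-157.13, 157.13]. Speed limits (degrees/s): [147.25, 147.25, 180, 180, 180, 180].

INTERFACE

Orientations are given as [roll, pitch, yaw] about the fixed x, y, z axes, in that order (R = Rz(yaw) Ry(pitch) Rx(roll)).
In Python, from workcell import env gives the robot as it stands.
- The arm moves only by the tool play_rows, never from a script. Its arguments are lists of equal length, an entry for each row: "translation": the shift along the tool's x, y, z in mm, a list of three; "twist": the turn about the tool's z in rad; "gripper": the finger opening in mm, from 0 to 94. A call has 1 to 10 rows; each row is the pose to reach, as a shift and turn from the pose commanded when the call began, along the tool's axes at that moment; what a row does not reach only later rows make up. A row lasts 1/8 s, in which the tool goes at most 62.5 mm and 10.7 degrees, less where a joint would pass 70% of its speed; a pose out of reach is approached as far as the arm can. A call with a gripper value outside its range is refused whole. The fingers move at their own pace and stop on an object; "grip_force" is the grip in N (left out, the last holds). Time passes only in rows, so rows that repeat a pose let the fingers close. It gives the time, the measured TCP pose, the force, the opening and the grip force at its end, in the units of the state.
- env.state(): the state, without advancing time (a new reading comes with each control period).
- env.camera(name): name is "scene" or "top" or "wrist"; returns (picture, depth): 420x560x3 uint8, red, green, blue; 420x560 float32, m along the optical axis (not along the pixel's ray), 0 where there is no reading.
- env.camera_params(name): a dict with "fx", "fy", "cx", "cy" (pixels), "k1" (the pictures are not rectified: a ray, as slopes to the right and down, at radius r is drawn at 1 + k1 r^2 times it, then the intrinsics apply), "R" (3x3) and "t" (3): a world point X has camera coordinates R X + t; the wrist camera has in their place "hand_eye" (4x4, takes a point from camera to tool coordinates, whose origin is the TCP and whose axes are the flange's). Camera axes: x right, y down, z forward; pixel columns grow to the right and rows downward; lengths in m; the calibration is good to about 2 mm. A picture is of the moment at which its call begins: read the wrist's pose just before it. camera_params takes no time and is no camera call.
- env.close_job(): hands the job in; it is judged then, once.
The state is a dict: "t": time; "joint_pos": joint angles; "joint_vel": joint speeds; "effort": joint torques, N m; "ee_pos": TCP position; "ee_rot": TCP orientation; "wrist_force": force on the tool from outside, world axes, zero at the start; "wrist_torque": the same for the moment, N m; "grip_width": finger opening in m; "finger_force": force on a finger pad.
Only numpy, scipy, OpenCV 4.12 (cv2) and the standard library are available. Lean on these libraries where they do the work, as an engineer would, in place of code of your own. Each camera call takes 0.05 s, during which the arm holds its last target. There are 200 camera calls.

TASK

The lid of the aluminium medicine tin only stands ajar. Swing its prop rod up out of its clip, using the red grip tab, so that the rod lifts the lid and its cross-pin drops into the slot under the lid's side, then let go so that the rod alone holds the lid up. Leave everything else on the nightstand where it stands.

Things in the scene. Friction and masses are not known exactly. Their poses are not given: they have to be found in the camera images.
- tin: Aluminium medicine tin with a red cross on its lid, 180 x 180 mm, 70 mm high, fixed to the nightstand. Origin: centre of its underside; z up, x towards the lid's hinge (the far side from the robot), the prop rod is outside its -y wall.
- lid (a joint): Tin lid's opening, rad: 0 = resting ajar on its stop, 0.45 rad above level; opens up to 0.85. Free hinge, 0.2 kg: it falls back to 0 unless held. About 0.34 with the pin in the slot. Hinge parallel to tin y at tin x +92, z 74 mm; panel 3 mm thick, reaches 185 mm from the hinge towards -x and to tin y -118 mm on the prop's side.
- lid_slot (a point): Seat of the pin's centre in the lid's slot (moves with the lid). Slot: gap 14 mm wide, 6 mm deep under the lid's side, 93 mm from the hinge line, marked by a yellow strip on the lid's top. On the hinge side of it is a 6 mm thick runner on which the pin slides while lifting the lid; beyond it a 22 mm deep stop block checks the pin.
- prop (a joint): Prop rod's swing, rad: 0 lying in its clip (starts 0 to 0.05), grows as the free end rises from the hinge side towards the robot's side. About 0.80 with the pin home. Friction 0.06 N m holds the unloaded rod where it is left. From 0.07 on the pin lifts the lid (about 10 N at the tab); lid peaks near 0.5 at 0.4; from there its weight drives the rod on, and the lid drops onto the pin at home.
- prop_pivot (a point): Pivot of the prop rod, on the tin's -y side (tin x -38, y -105, z 39 mm). The rod turns about an axis parallel to tin y; the free end rises for a turn about tin -y.
- prop_pin (a point): Centre of the steel cross-pin (10 mm diameter, parallel to tin y) at the rod's free end, 115 mm from the pivot, in the rod's plane; in the clip the rod points towards tin +x and 12 deg upward. The tab's centre is 20 mm from the pin's axis along the tab's own z.
- prop_tab (a point): Centre of the red grip tab on the pin's outer end, 60 mm outward (tin -y) of the rod's plane, 47 mm outside the lid's edge. Tab: 8 mm thick (own x), 36 mm wide (own y); along own z it reaches 20 mm above and 25 mm below. Own z is the tab's upward direction: in the clip it leans 0.45 rad from vertical towards tin +x; it tips back towards -x as the prop swings (by 0.35 when home).
- crusher: Red plastic pill crusher with twist top, 52 mm diameter, 78 mm tall, loose; origin: centre of its underside.
- tumbler: Glass tumbler, 72 mm diameter, 100 mm tall, loose; origin: centre of its underside.
- pill_bottle: Amber pill bottle with white cap, 44 mm diameter, 75 mm tall, loose; origin: centre of its underside.
- organizer: White AM-PM pill organizer, 200 x 70 mm, 28 mm high, loose; origin: centre of its underside, x along its length.
- glasses_case: Dark blue glasses case, 165 x 62 mm, 40 mm high, loose; origin: centre of its underside, x along its length.
- book: Closed dark red book, 180 x 115 mm, 25 mm thick, loose; origin: centre of its underside, x along its length.

How it is judged (in metres and radians):
On the way:
1. the prop rod is swung out of its clip (value of joint prop above 0.3 rad), for 0.1 s.
At the end, for the whole second after the job is handed in: The prop's cross-pin is home in the lid's slot (pin centre within 6 mm of the slot's seat), the prop at 0.70 to 0.90 rad and the lid resting on it at 0.26 to 0.42 rad, both at rest (under 0.05 rad/s) (distance between prop_pin and lid_slot below 0.006 m and value of joint prop between 0.7 and 0.9 rad and value of joint lid between 0.26 and 0.42 rad and velocity of joint lid between -0.05 and 0.05 rad/s and velocity of joint prop between -0.05 and 0.05 rad/s); the robot touches nothing.
It fails at once if a bystander (crusher, tumbler, pill bottle, organizer, glasses case, book) is shifted by more than 30 mm (distance of any of crusher, tumbler, pill_bottle, organizer, glasses_case, book from where it was at the start of the episode above 0.03 m).
It also fails if it takes over 38 s, if anything falls off the work surface, if the arm or the gripper's body presses on something with over 40 N, if the wrist force passes 120 N, or if a joint passes its speed limit or range.

## Working session

There is one attempt and no reset: what is moved stays moved. The work goes in short steps, Python scripts to look and compute and a tool call to move; the robot and the scene stay as the last step left them, time stands still between calls to the robot, and variables do not carry over. Pictures are saved under pics/ and viewed, at most 10 in all, crops included, and the job is handed in when it is done.

Besides the shell and the picture viewer there is one more tool, called after ">>>" in YAML: its name, and indented under it one key for each argument. play_rows: Moves the arm, as the interface text tells. Its arguments: {"type":"object","properties":{"translation":{"type":"array","items":{"type":"array","items":{"type":"number"}}},"twist":{"type":"array","items":{"type":"number"}},"gripper":{"type":"array","items":{"type":"number"}},"grip_force":{"type":"number"}},"required":["translation","twist","gripper"]}

```bash
mkdir -p pics; ls
python3 - <<'E'
from workcell import env
import cv2,numpy as np
s=env.state();print(s)
for n in("scene","top"):
    p,d=env.camera(n);cv2.imwrite(f"pics/{n}0.png",p[...,::-1]);np.savez(f"{n}0.npz",p=p,d=d)
    print(n,env.camera_params(n))
print(env.camera_params("wrist"))
E
```

```text
pics
{'t': 0.0, 'joint_pos': array([ 5.65446476e+01,  1.40811385e+01,  8.93222076e+01, -1.83469990e-05,
        7.67008579e+01, -9.97526157e+00]), 'joint_vel': array([-0.05461175, -0.01659354, -0.0184823 , -0.01813931,  0.02825146,
       -0.11286425]), 'effort': array([-3.88921781e-04, -4.15825331e+01, -3.14610350e+01,  6.85034855e-02,
        3.30481399e-02, -1.32435966e-04]), 'ee_pos': array([0.25865268, 0.59569315, 0.20440399]), 'ee_rot': array([-1.79897368e+02, -1.80329333e-02,  1.56519897e+02]), 'wrist_force': array([0.05392031, 0.31992758, 0.09948024]), 'wrist_torque': array([-0.02385207, -0.05781454,  0.00766317]), 'finger_force': 0.0, 'grip_width': 0.0938353536170864}
scene {'fx': 391.41991818864636, 'fy': 391.41991818864636, 'cx': 276.22917642490955, 'cy': 212.2118579126704, 'k1': -0.03022673055097308, 'R': array([[-0.13973963,  0.99006855,  0.01539823],
       [ 0.64049728,  0.10223819, -0.76112455],
       [-0.75513977, -0.09649674, -0.64842294]]), 't': array([ 0.06685419, -0.256271  ,  1.65984744])}
top {'fx': 534.5424530571775, 'fy': 534.5424530571775, 'cx': 284.5400809045533, 'cy': 216.03113389377242, 'k1': -0.16267707523377387, 'R': array([[ 0.01754853, -0.99981551, -0.0078105 ],
       [-0.99473316, -0.01666927, -0.10113399],
       [ 0.10098514,  0.00954412, -0.99484215]]), 't': array([0.01084159, 0.5479607 , 1.42697869])}
{'fx': 296.2842627799768, 'fy': 296.2842627799768, 'cx': 276.4806475484549, 'cy': 211.4350483086601, 'k1': -0.0038859529706367457, 'hand_eye': array([[ 3.65816402e-04, -9.69022533e-01, -2.46972056e-01,
         7.13954805e-02],
       [ 9.99999859e-01,  4.49819135e-04, -2.83710342e-04,
        -8.90318593e-04],
       [ 3.86014471e-04, -2.46971918e-01,  9.69022561e-01,
        -1.79017287e-01],
       [ 0.00000000e+00,  0.00000000e+00,  0.00000000e+00,
         1.00000000e+00]])}
```

View pics/scene0.png

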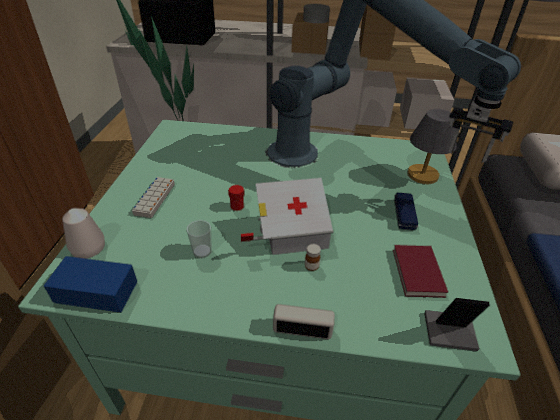

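View pics/top0.png

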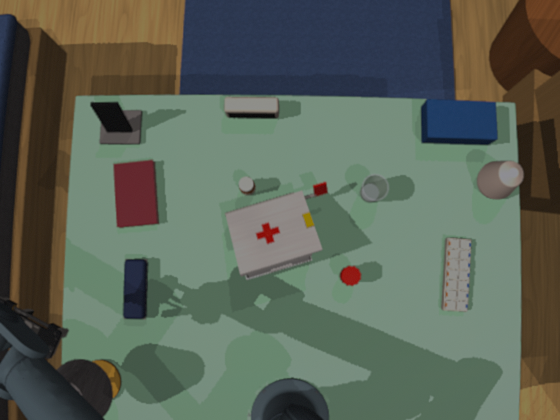

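The scene picture shows the tin at about (297,210) and the red tab at (247,237). In the top picture the tin is at (275,235), the tab at (320,188), the yellow strip at (308,220) and the tumbler at (373,190). The tin is turned about +13°. Next I'll measure the tab, strip, cross and lid.

```bash
cat > h.py <<'E'
import numpy as np,cv2
from workcell import env
def ray(P,uv):
    K=np.array([[P['fx'],0,P['cx']],[0,P['fy'],P['cy']],[0,0,1]])
    n=cv2.undistortPoints(np.array(uv,float).reshape(-1,1,2),K,np.array([P['k1'],0,0,0,0]))[:,0]
    return np.c_[n,np.ones(len(n))]
def pts(name,d,mask):
    P=env.camera_params(name);v,u=np.nonzero(mask&(d>0))
    c=ray(P,np.c_[u,v])*d[v,u][:,None]
    return (c-P['t'])@P['R']
def tri(uvs):
    A=[];b=[]
    for n,uv in uvs.items():
        P=env.camera_params(n);r=(P['R'].T@ray(P,[uv])[0]);r/=np.linalg.norm(r);o=-P['R'].T@P['t']
        M=np.eye(3)-np.outer(r,r);A.append(M);b.append(M@o)
    return np.linalg.lstsq(np.vstack(A),np.hstack(b),rcond=None)[0]
def blob(m,near,rad=25):
    k,l,s,c=cv2.connectedComponentsWithStats(m.astype(np.uint8))
    j=min((i for i in range(1,k) if s[i,4]>15),key=lambda i:np.hypot(*(c[i]-near)))
    return l==j,c[j],s[j]
def red(p):
    h=cv2.cvtColor(p,cv2.COLOR_RGB2HSV).astype(int);return ((h[...,0]<6)|(h[...,0]>174))&(h[...,1]>150)&(h[...,2]>90)
def yel(p):
    h=cv2.cvtColor(p,cv2.COLOR_RGB2HSV).astype(int);return (h[...,0]>18)&(h[...,0]<32)&(h[...,1]>130)&(h[...,2]>90)
E
python3 - <<'E'
from h import *
N={'scene':dict(tab=(247,237),cross=(297,205),strip=(263,209)),'top':dict(tab=(320,188),cross=(268,233),strip=(308,220))}
C={}
for n in N:
    z=np.load(n+'0.npz');p,d=z['p'],z['d']
    for k,q in N[n].items():
        m,c,s=blob((yel if k=='strip' else red)(p),q);w=pts(n,d,m)
        C.setdefault(k,{})[n]=c
        print(n,k,c.round(1),s,'depth med',np.median(w,0).round(4),'z',np.percentile(w[:,2],[5,95]).round(3))
        if n=='top' and k=='tab': print(cv2.minAreaRect(np.argwhere(m)[:,::-1].astype(np.float32)))
for k in C: print(k,tri(C[k]).round(4))
z=np.load('top0.npz');p,d=z['p'],z['d'];h=cv2.cvtColor(p,cv2.COLOR_RGB2HSV)
m,c,s=blob((h[...,1]<60)&(h[...,2]>110),(275,235));w=pts('top',d,m)
print('lid',c,s,np.percentile(w,[2,50,98],0).round(3))
mu=w.mean(0);nn=np.linalg.svd(w-mu,full_matrices=False)[2][2];nn*=np.sign(nn[2])
print('normal',nn,'tilt',np.arccos(nn[2]),'res',np.std((w-mu)@nn),'yaw',np.degrees(np.arctan2(-nn[1],-nn[0])))
E
```

```text
scene tab [246.8 234.3] [241 233  12   4  32] depth med [ 0.6256 -0.0674  0.0971] z [0.05  0.099]
scene cross [296.8 205.3] [288 197  19  17 159] depth med [0.496  0.0647 0.1171] z [0.107 0.128]
scene strip [262.1 209.2] [259 203   7  13  75] depth med [ 0.5321 -0.0372  0.1178] z [0.109 0.128]
top tab [320.  188.5] [314 182  13  13 120] depth med [ 0.6152 -0.072   0.0875] z [0.069 0.1  ]
((320.1192626953125, 188.5642547607422), (10.344524383544922, 12.547525405883789), 73.3007583618164)
top cross [267.4 232.7] [257 223  22  20 214] depth med [0.4945 0.0625 0.1179] z [0.109 0.129]
top strip [308.  219.6] [303 213  11  14 103] depth med [ 0.5316 -0.0405  0.1195] z [0.108 0.129]
tab [ 0.6156 -0.0705  0.087 ]
cross [0.4951 0.0634 0.1164]
strip [ 0.5305 -0.0392  0.1164]
lid [294.78830805 242.29735282] [   62    95   461   325 97349] [[ 0.011 -0.63  -0.007]
 [ 0.486  0.006  0.   ]
 [ 0.879  0.622  0.135]]
normal [-0.00625387  0.00708263  0.99995536] tilt 0.009448662085284379 res 0.035466178879953604 yaw -48.55591502455106
```

Run:
```python
from h import *
z=np.load('top0.npz');p,d=z['p'],z['d'];h=cv2.cvtColor(p,cv2.COLOR_RGB2HSV)
W=np.zeros((420,560,3));W.reshape(-1,3)[:]=pts('top',np.where(d>0,d,1e-6),np.ones(d.shape,bool))
roi=np.zeros(d.shape,bool);roi[180:290,215:330]=1
m,c,s=blob(roi&(W[...,2]>.065)&(W[...,2]<.2)&(d>0)&~red(p),(275,232));
me=cv2.erode(m.astype(np.uint8),np.ones((7,7)))>0
w=W[me];mu=w.mean(0);nn=np.linalg.svd(w-mu,full_matrices=False)[2][2];nn*=np.sign(nn[2])
print(s,'tilt',np.arccos(nn[2]),'res',np.std((w-mu)@nn),'yaw',np.degrees(np.arctan2(nn[1],nn[0])))
mm=m; r=cv2.minAreaRect(W[mm][:,:2].astype(np.float32)); print('rect world',r)
yaw=np.arctan2(nn[1],nn[0])
for yaw in [yaw,np.radians(15.6),np.radians((r[2]+45)%90-45)]:
    ex=np.array([np.cos(yaw),np.sin(yaw)]);ey=np.array([-ex[1],ex[0]])
    strip=np.array([.5308,-.0398]);tab=np.array([.6154,-.0712])
    print(np.degrees(yaw),'tab-strip tin',(tab-strip)@ex,(tab-strip)@ey,'lid x ext',np.percentile(W[m][:,:2]@ex-strip@ex,[1,99]),'y',np.percentile(W[m][:,:2]@ey-strip@ey,[1,99]))
```

```text
[ 225  186   98   94 5228] tilt 0.4569252588456161 res 0.0024887718201329428 yaw 17.62394424058654
rect world ((0.49937281012535095, 0.033764421939849854), (0.18400104343891144, 0.24626731872558594), 17.7257137298584)
17.62394424058654 tab-strip tin 0.07112231147681075 -0.05554040700422977 lid x ext [-0.0883751   0.08144466] y [-0.00931014  0.19991572]
15.6 tab-strip tin 0.07303947078376244 -0.05299392142149792 lid x ext [-0.09389894  0.07845024] y [-0.01047071  0.19984055]
17.7257137298584 tab-strip tin 0.07102354776131699 -0.055666647675209485 lid x ext [-0.0881794   0.08158216] y [-0.00923619  0.19999269]
```

>>> play_rows:
  translation:
    - [-20, -16, 0]
    - [-60, -47, 0]
    - [-105, -82, 0]
    - [-150, -117, 0]
    - [-195, -153, 0]
    - [-240, -188, 0]
    - [-285, -223, 0]
    - [-330, -258, 0]
    - [-375, -294, 0]
    - [-420, -329, 0]
  twist: [-0.05, -0.12, -0.2, -0.28, -0.36, -0.44, -0.52, -0.6, -0.66, -0.716]
  gripper: [60, 60, 60, 60, 60, 60, 60, 60, 60, 60]
  grip_force: 25

```text
t: 1.35
ee_pos: [0.5135, 0.1253, 0.2052]
ee_rot: [180.0, -0.0, -162.4]
wrist_force: [0.4, 1.1, -0.6]
grip_width: 0.0597
finger_force: 0.0
```

```bash
cat > go.py <<'E'
from h import *
from scipy.spatial.transform import Rotation as R
def rel(T):
    s=env.state();M=R.from_euler('xyz',s['ee_rot'],degrees=True).as_matrix()
    print('t',s['t'],s['ee_pos'].round(4),s['ee_rot'].round(2),s['grip_width'],s['wrist_force'].round(1),'->',(M.T@(np.array(T)-s['ee_pos'])*1e3).round(1))
E
python3 -c "
from go import *
rel([.6197,-.0698,.19])"
```

```text
t 1.35 [0.5135 0.1253 0.2052] [ 1.7999e+02 -1.0000e-02 -1.6236e+02] 0.05965503574588016 [ 0.4  1.1 -0.6] -> [ -42.1 -218.1   15.2]
```

>>> play_rows:
  translation:
    - [-9, -45, 0]
    - [-18, -90, 0]
    - [-27, -135, 0]
    - [-36, -180, 0]
    - [-40, -205, 5]
    - [-42, -218, 20]
    - [-42, -218, 35]
    - [-42, -218, 45]
    - [-42, -218, 45]
  twist: [0, 0, 0, 0, 0, 0, 0, 0, 0]
  gripper: [60, 60, 60, 60, 60, 60, 60, 60, 60]

```text
t: 2.48
ee_pos: [0.6178, -0.0668, 0.159]
ee_rot: [179.9, -0.1, -162.4]
wrist_force: [-0.2, -0.4, 0.2]
grip_width: 0.06
finger_force: 0.0
```

Run:
```python
from go import *
rel([.6197,-.0698,.075])
s=env.state();M=R.from_euler('xyz',s['ee_rot'],degrees=True).as_matrix()
p,d=env.camera('wrist');cv2.imwrite('pics/w1.png',p[...,::-1])
P=env.camera_params('wrist');H=P['hand_eye']
m=red(p)&(d>0);k,l,st,c=cv2.connectedComponentsWithStats(m.astype(np.uint8))
for i in range(1,k):
    if st[i,4]<60: continue
    v,u=np.nonzero(l==i);q=ray(P,np.c_[u,v])*d[v,u][:,None]
    t=q@H[:3,:3].T+H[:3,3];w=t@M.T+s['ee_pos']
    print(st[i],c[i].round(),'tool min/med/max',np.percentile(t,[2,50,98],0).round(4).tolist(),'world',np.percentile(w,[2,50,98],0).round(4).tolist())
```

```text
t 2.475 [ 0.6178 -0.0668  0.159 ] [ 1.7990e+02 -1.3000e-01 -1.6239e+02] 0.059998515371496974 [-0.2 -0.4  0.2] -> [-1.1 -3.6 83.9]
[ 457   86   95   79 3644] [504. 126.] tool min/med/max [[0.0527, 0.1334, 0.0287], [0.0788, 0.1612, 0.0402], [0.1027, 0.1894, 0.0524]] world [[0.4706, 0.037, 0.1069], [0.4937, 0.0628, 0.1192], [0.5184, 0.0906, 0.1307]]
[ 253  197   42   39 1525] [274. 217.] tool min/med/max [[-0.01, -0.0201, 0.0584], [0.003, -0.0037, 0.072], [0.0155, 0.0137, 0.0979]] world [[0.6024, -0.088, 0.0611], [0.6156, -0.071, 0.0869], [0.6301, -0.0534, 0.1005]]
```

View pics/w1.png

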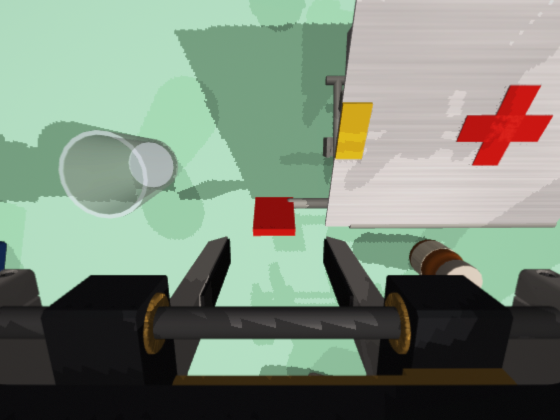

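The wrist view shows the tab at (274,217), between the fingers and 3.5 mm off centre. Its top is at z≈0.10, which matches the rod lying in its clip. I'll go down and grip it.

>>> play_rows:
  translation:
    - [-2, -3.5, 20]
    - [-2, -3.5, 45]
    - [-2, -3.5, 68]
    - [-2, -3.5, 82]
    - [-2, -3.5, 88]
    - [-2, -3.5, 88]
    - [-2, -3.5, 88]
  twist: [0, 0, 0, 0, 0, 0, 0]
  gripper: [60, 60, 60, 60, 60, 60, 60]

```text
t: 3.4
ee_pos: [0.6226, -0.071, 0.0735]
ee_rot: [-179.9, 0.1, -162.5]
wrist_force: [-0.3, 1.1, -1.2]
grip_width: 0.0596
finger_force: 0.0
```

>>> play_rows:
  translation:
    - [0, 0, 0]
    - [0, 0, 0]
    - [0, 0, 0]
    - [0, 0, 0]
    - [0, 0, 0]
    - [0, 0, 0]
  twist: [0, 0, 0, 0, 0, 0]
  gripper: [45, 30, 30, 30, 30, 30]
  grip_force: 25

```text
t: 4.15
ee_pos: [0.6212, -0.0684, 0.0726]
ee_rot: [179.7, -0.0, -162.4]
wrist_force: [-2.2, 8.0, 2.7]
grip_width: 0.0359
finger_force: 25.0
```

Run:
```python
import numpy as np
def G(s,r=30):
    a=np.radians(12)+s;b=.45-s
    return np.array([115*np.cos(a)+r*np.sin(b),115*np.sin(a)+r*np.cos(b)])
for s in np.arange(.04,.861,.04):
    g=G(s)-G(.01); print(round(s,2),'tool x %.1f z %.1f'%(-g[0],-g[1]))
```

```text
0.04 tool x 1.6 z -3.7
0.08 tool x 4.0 z -8.6
0.12 tool x 6.5 z -13.4
0.16 tool x 9.2 z -18.1
0.2 tool x 12.1 z -22.7
0.24 tool x 15.2 z -27.1
0.28 tool x 18.4 z -31.5
0.32 tool x 21.9 z -35.7
0.36 tool x 25.5 z -39.7
0.4 tool x 29.2 z -43.6
0.44 tool x 33.1 z -47.4
0.48 tool x 37.2 z -51.0
0.52 tool x 41.4 z -54.4
0.56 tool x 45.7 z -57.7
0.6 tool x 50.2 z -60.7
0.64 tool x 54.7 z -63.6
0.68 tool x 59.4 z -66.4
0.72 tool x 64.2 z -68.9
0.76 tool x 69.1 z -71.2
0.8 tool x 74.1 z -73.4
0.84 tool x 79.1 z -75.3
```

>>> play_rows:
  translation:
    - [0.5, 1, -1.5]
    - [1.5, 1.5, -3.5]
    - [2.5, 1.5, -6]
    - [4, 1.5, -8.5]
    - [5, 1.5, -11]
    - [6.5, 1.5, -13.5]
    - [8, 1.5, -16]
    - [9, 1.5, -18]
    - [10.5, 1.5, -20.5]
    - [12, 1.5, -22.5]
  twist: [0, 0, 0, 0, 0, 0, 0, 0, 0, 0]
  gripper: [30, 30, 30, 30, 30, 30, 30, 30, 30, 30]
  grip_force: 35

```text
t: 5.4
ee_pos: [0.6097, -0.072, 0.0935]
ee_rot: [179.9, 0.0, -162.5]
wrist_force: [3.3, 5.2, -7.0]
grip_width: 0.0356
finger_force: 35.0
```

Run:
```python
from go import *
rel([.6212,-.0684,.0726])
p,d=env.camera('scene');cv2.imwrite('pics/s2.png',cv2.resize(p[130:290,180:380],None,fx=4,fy=3.7)[...,::-1][:592,:800])
```

```text
t 5.4 [ 0.6097 -0.072   0.0935] [ 1.7989e+02  4.0000e-02 -1.6247e+02] 0.03556807963808096 [ 3.3  5.2 -7. ] -> [-12.1  -0.1  20.9]
```

View pics/s2.png

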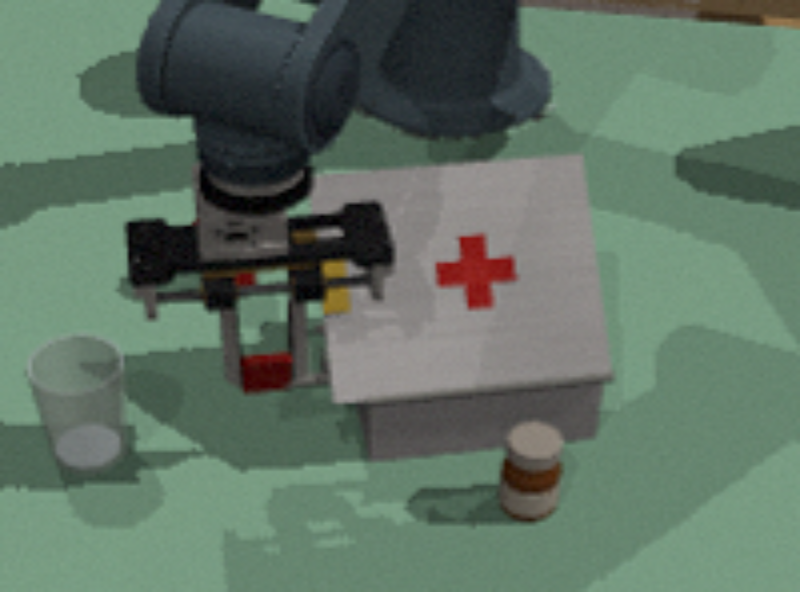

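The tab (265,372 in the crop) is held between the fingers and the lid is rising. I'll continue along the arc.

>>> play_rows:
  translation:
    - [1.5, 0, -2.5]
    - [3, 0, -4.5]
    - [5, 0, -7]
    - [6.5, 0, -9]
    - [8, 0, -11]
    - [10, 0, -13]
    - [12, 0, -15]
    - [13.5, 0, -17]
    - [15.5, 0, -19]
    - [17, 0, -21]
  twist: [0, 0, 0, 0, 0, 0, 0, 0, 0, 0]
  gripper: [30, 30, 30, 30, 30, 30, 30, 30, 30, 30]

```text
t: 6.7
ee_pos: [0.5932, -0.0773, 0.115]
ee_rot: [179.9, -0.0, -162.5]
wrist_force: [0.4, 5.0, -5.0]
grip_width: 0.0355
finger_force: 35.0
```

>>> play_rows:
  translation:
    - [2, 0, -2]
    - [4, 0, -4]
    - [6, 0, -5.5]
    - [8, 0, -7.5]
    - [10, 0, -9]
    - [12, 0, -11]
    - [14.5, 0, -12.5]
    - [16.5, 0, -14]
    - [18.5, 0, -15.5]
    - [21, 0, -17]
  twist: [0, 0, 0, 0, 0, 0, 0, 0, 0, 0]
  gripper: [30, 30, 30, 30, 30, 30, 30, 30, 30, 30]

```text
t: 7.95
ee_pos: [0.5737, -0.0836, 0.1328]
ee_rot: [179.9, 0.1, -162.5]
wrist_force: [1.2, 5.9, -2.2]
grip_width: 0.0357
finger_force: 35.0
```

Run:
```python
from go import *
rel([.6212,-.0684,.0726])
p,d=env.camera('scene');cv2.imwrite('pics/s3.png',cv2.resize(p[130:290,180:380],None,fx=4,fy=3.7)[...,::-1][:592,:800])
```

```text
t 7.95 [ 0.5737 -0.0836  0.1328] [ 1.7990e+02  6.0000e-02 -1.6248e+02] 0.035698929495881895 [ 1.2  5.9 -2.2] -> [-49.8   0.1  60.2]
```

View pics/s3.png

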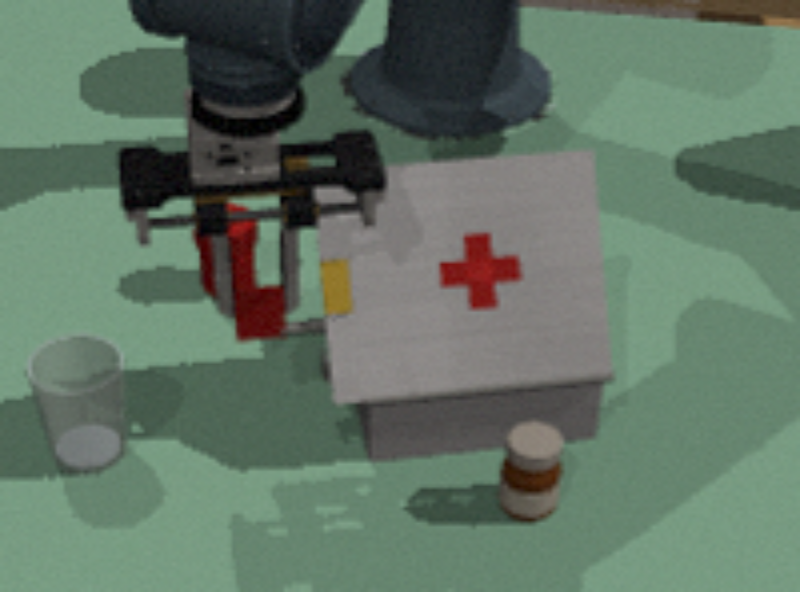

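The tab (262,310) is still held and the swing is about 0.6. On to home.

>>> play_rows:
  translation:
    - [2, 0, -1.5]
    - [4.5, 0, -3]
    - [7, 0, -4.5]
    - [9.5, 0, -6]
    - [12, 0, -7]
    - [14, 0, -8.5]
    - [16.5, 0, -9.5]
    - [19, 0, -10.5]
    - [21.5, 0, -11.5]
    - [21.5, 0, -11.5]
  twist: [0, 0, 0, 0, 0, 0, 0, 0, 0, 0]
  gripper: [30, 30, 30, 30, 30, 30, 30, 30, 30, 30]

```text
t: 9.25
ee_pos: [0.5534, -0.0902, 0.145]
ee_rot: [179.9, 0.1, -162.5]
wrist_force: [0.3, 5.8, 1.7]
grip_width: 0.0354
finger_force: 35.0
```

```bash
cat > lid.py <<'E'
from go import *
def lidtilt():
    p,d=env.camera('scene');P=env.camera_params('scene')
    W=np.zeros((420,560,3));W.reshape(-1,3)[:]=pts('scene',np.where(d>0,d,1e-6),np.ones(d.shape,bool))
    m=red(p);m,c,s=blob(m&(W[...,1]>.03)&(W[...,1]<.1)&(W[...,0]>.4),(297,202))
    m=cv2.dilate(m.astype(np.uint8),np.ones((25,21)))>0
    w=W[m&(d>0)];mu=np.median(w,0)
    for _ in range(4):
        nn=np.linalg.svd(w-w.mean(0),full_matrices=False)[2][2];r=(w-w.mean(0))@nn;w=w[abs(r)<2*r.std()+1e-4]
    print('lid joint',np.arccos(abs(nn[2]))-.45,'n',len(w),'cross',c)
    return p,W
E
python3 - <<'E'
from lid import *
rel([.6212,-.0684,.0726]);lidtilt()
E
```

```text
t 9.25 [ 0.5534 -0.0902  0.145 ] [ 1.7991e+02  8.0000e-02 -1.6247e+02] 0.03543420887884371 [0.3 5.8 1.7] -> [-71.1   0.2  72.5]
lid joint 0.4337339328925583 n 1396 cross [298.93121693 202.8042328 ]
```

>>> play_rows:
  translation:
    - [1, 0, -0.5]
    - [2, 0, -0.8]
    - [3, 0, -1.2]
    - [4, 0, -1.6]
    - [5, 0, -2]
    - [6, 0, -2.3]
    - [6, 0, -2.3]
  twist: [0, 0, 0, 0, 0, 0, 0]
  gripper: [30, 30, 30, 30, 30, 30, 30]

```text
t: 10.18
ee_pos: [0.5479, -0.092, 0.1475]
ee_rot: [179.9, 0.1, -162.5]
wrist_force: [0.8, 5.8, 1.1]
grip_width: 0.0356
finger_force: 35.0
```

Run:
```python
from lid import *
rel([.6212,-.0684,.0726]);p,W=lidtilt()
cv2.imwrite('pics/s4.png',cv2.resize(p[130:290,180:380],None,fx=4,fy=3.7)[...,::-1][:592,:800])
```

```text
t 10.175 [ 0.5479 -0.092   0.1475] [ 1.7992e+02  1.0000e-01 -1.6247e+02] 0.035606292842203464 [0.8 5.8 1.1] -> [-76.9   0.3  75. ]
lid joint 0.4173340658912777 n 1357 cross [298.92553191 202.84042553]
```

View pics/s4.png

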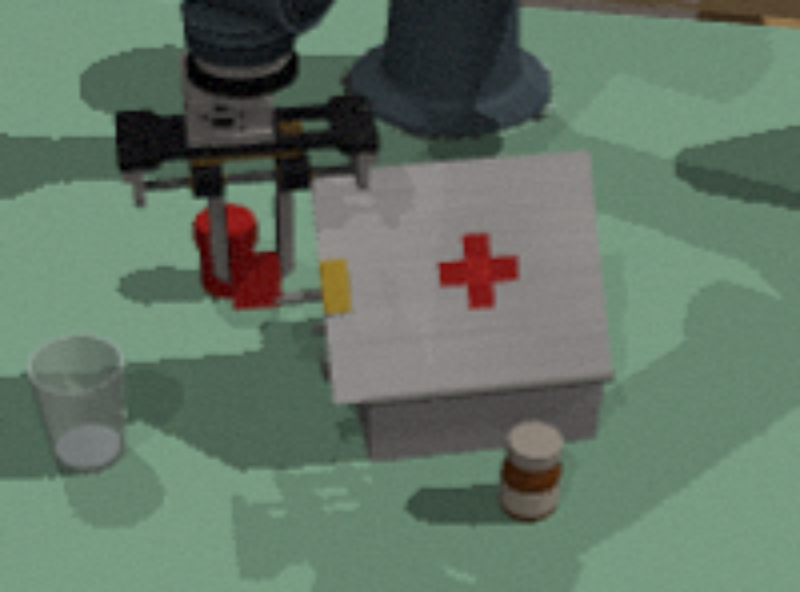

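The pin looks level with the yellow strip (337,287). The lid at about 0.41 suggests the pin is still on the runner, just before the drop, so I'll continue in small steps.

>>> play_rows:
  translation:
    - [1, 0, -0.3]
    - [2, 0, -0.6]
    - [3, 0, -0.9]
    - [4, 0, -1.2]
    - [5, 0, -1.5]
    - [5, 0, -1.5]
  twist: [0, 0, 0, 0, 0, 0]
  gripper: [30, 30, 30, 30, 30, 30]

```text
t: 10.98
ee_pos: [0.5433, -0.0934, 0.1492]
ee_rot: [179.9, 0.1, -162.5]
wrist_force: [0.6, 7.0, 2.0]
grip_width: 0.0353
finger_force: 35.0
```

Run:
```python
from lid import *
rel([.6212,-.0684,.0726]);p,W=lidtilt()
```

```text
t 10.975 [ 0.5433 -0.0934  0.1492] [ 1.7993e+02  1.4000e-01 -1.6247e+02] 0.03527455566409853 [0.6 7.  2. ] -> [-81.6   0.3  76.8]
lid joint 0.3383016026609634 n 1369 cross [298.65591398 203.05376344]
```

The lid has dropped to 0.338, so the pin is home. I'll release and retreat upwards.

>>> play_rows:
  translation:
    - [0, 0, 0]
    - [0, 0, 0]
    - [0, 0, 0]
    - [0, 0, 0]
    - [0, 0, -10]
    - [0, 0, -30]
    - [0, 0, -60]
    - [0, 0, -90]
    - [0, 0, -110]
    - [0, 0, -110]
  twist: [0, 0, 0, 0, 0, 0, 0, 0, 0, 0]
  gripper: [42, 50, 54, 54, 54, 54, 54, 54, 54, 54]

```text
t: 12.28
ee_pos: [0.5436, -0.0946, 0.2602]
ee_rot: [-179.9, 0.2, -162.5]
wrist_force: [0.6, -0.2, 0.2]
grip_width: 0.0541
finger_force: 0.0
```

Run:
```python
from lid import *
rel([.6212,-.0684,.0726]);p,W=lidtilt();lidtilt()
m,c,s=blob(yel(p),(265,202));print('strip',np.median(W[m],0),c)
cv2.imwrite('pics/s5.png',cv2.resize(p[130:290,180:380],None,fx=4,fy=3.7)[...,::-1][:592,:800])
```

```text
t 12.275 [ 0.5436 -0.0946  0.2602] [-1.7986e+02  1.6000e-01 -1.6246e+02] 0.05409751372872623 [ 0.6 -0.2  0.2] -> [-81.4   2.1 187.9]
lid joint 0.3412351395026743 n 1365 cross [298.55801105 202.98342541]
lid joint 0.3424026133780273 n 1388 cross [298.63783784 203.03243243]
strip [ 0.55203243 -0.03172596  0.14208649] [262.93975904 207.10843373]
```

View pics/s5.png

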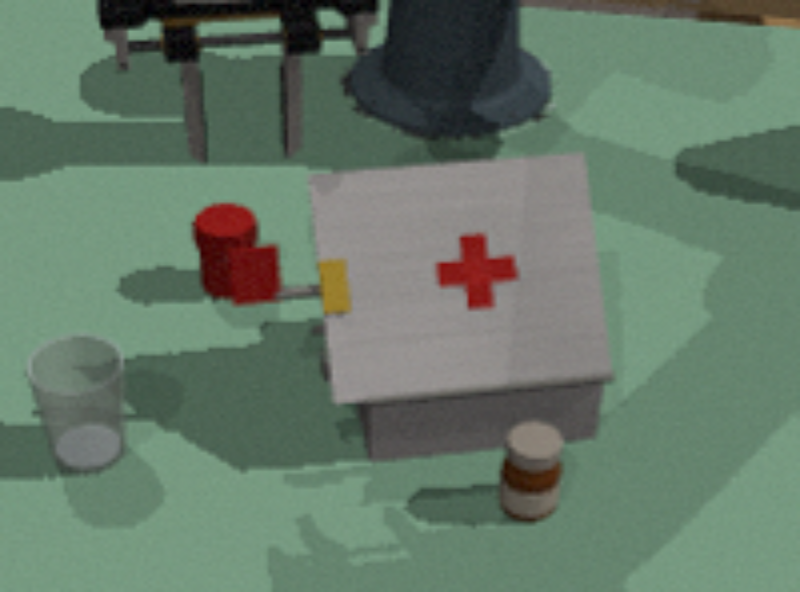

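The lid rests on the rod alone at 0.34. The pin is under the yellow strip (337,287), the tab (255,275) is free and the gripper is clear, so I'll hand it in.

```bash
python3 -c "
from workcell import env
print(env.close_job())"
```

```text
the job is handed in; nothing more can be done
None
```

I swung the prop rod home and handed the job in: the rod alone held the lid at about 0.34 rad, the gripper was clear, and no bystander was touched as far as the pictures show; the verdict was not returned.

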